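Clear the flange, pull out the gauge drawer and scan its case

ROBOT

A 7-joint arm with a two-finger parallel gripper is mounted at the origin on the work surface. World frame = base frame: x ahead of the robot, y to its left, z up, the work surface at z = 0. Lengths are in m, angles in degrees, forces in N, time in s.
With the tool pointing down it reaches from about 0.425 to 0.875 m from the base axis. Payload 4.7 kg.
Tool frame: the origin (TCP) lies at the very end of the fingers, on their centre line; the grasp point (between the pads) lies 19 mm behind it; z points along the fingers, y is the line along which they close (so a half turn about z gives the same grasp; the last joint's range is limited). The gripper opens to 87 mm and grips with 3 to 60 N. Pads are 19 mm wide; open, the fingers measure 117 mm over their backs; the gripper's body (75 mm by 190 mm) begins 51 mm behind the grasp point.
Start: joints at [-67.26, 18.392, -4.016, 83.108, 1.295, 78.541, -3.26], TCP at [0.243, 0.603, 0.223] pointing down, gripper open.
Joint ranges: [-163.93, 163.93], [-17.29, 119.83], [-79.2, 71.16], [3.27, 140.29], [-89.18, 269.18], [5.43, 117.66], [-154.24, 154.24]. Speed limits (degrees/s): [147.25, 147.25, 180, 180, 180, 180, 180].

INTERFACE

Orientations are given as [roll, pitch, yaw] about the fixed x, y, z axes, in that order (R = Rz(yaw) Ry(pitch) Rx(roll)).
In Python, from cell import get_obs, cams, ticket, finder gives the robot as it stands.
- The arm moves only by the shell command python3 -m creep 'ROWS' [FORCE]. ROWS is text: rows parted by semicolons, each of 5 numbers parted by spaces: the shift along the world's x, y, z in m, then the turn about the world's z in degrees, then the finger opening in m, from 0 to 0.087. A call has 1 to 8 rows; each row shifts and turns the commanded pose from where the row before left it; what a row does not reach is not made up. A row lasts 1/8 s, in which the tool goes at most 62.5 mm and 10.7 degrees, less where a joint would pass 70% of its speed; a pose out of reach is approached as far as the arm can. A call with a gripper value outside its range is refused whole. The fingers move at their own pace and stop on an object; FORCE is the grip in N (left out, the last holds). Time passes only in rows, so rows that do not move let the fingers close. It gives the time, the measured TCP pose, the force, the opening and the grip force at its end, in the units of the state.
- get_obs(): the state, without advancing time (a new reading comes with each control period).
- cams.read_camera(name): name is "side" or "top"; returns the picture (420x560x3 uint8, red, green, blue); there is no depth.
- cams.calibration(name): a dict with "fx", "fy", "cx", "cy" (pixels), "extrinsics" (4x4, takes a point from world to camera coordinates). Camera axes: x right, y down, z forward; pixel columns grow to the right and rows downward; lengths in m; the calibration is good to about 2 mm. A picture is of the moment at which its call begins. calibration takes no time and is no camera call.
- ticket.sign_off(): hands the job in; it is judged then, once.
Trained networks look in the newest picture that a camera, given by its name, has taken for a name from the list of things; names that differ only in an ending like _2 or _b are one class to them, and where a whole thing is asked for, a point or a joint stands for the part that bears it (a point fixed in the world has none). Each returns a list of dicts, best first, with "p" (0 to 1); they miss things now and then, are a little off and sometimes report something else, mostly with a low value. They report only what shows in the picture. A call takes as long as a camera call. They do not tell look-alikes from the thing itself.
- finder.masks_of(name, camera): "mask" (420x560 bool, what is visible of it) and "xy" ([column, row] in pixels, amid what is visible of it).
- finder.tip_of(name, camera): "xy" ([column, row] in pixels: a listed point, or the origin of a listed thing).
The state is a dict: "time_s": time; "qpos": joint angles; "joint_velocities": joint speeds; "effort": joint torques, N m; "tool_pos": TCP position; "tool_rot": TCP orientation; "force": force on the tool from outside, world axes, zero at the start; "wrist_torque": the same for the moment, N m; "grip_width": finger opening in m; "grasp_force": force on a finger pad.
Only numpy, scipy, OpenCV 4.12 (cv2) and the standard library are available. Lean on these libraries where they do the work, as an engineer would, in place of code of your own. Each camera call takes 0.05 s, during which the arm holds its last target. There are 200 camera calls.

TASK

The round aluminium flange lies in the way of the blue cabinet's drawer: before pulling the drawer, slide the flange along the bench, never lifting it, until it is wholly inside the yellow taped square. Then pull the blue drawer out to its stop, pick up the bar-code reader, hold it steady for a good second with its red window aimed from about a hand's breadth at the middle of the bar-code label in the drawer, and lay it back on its black rubber pad, flat and well within the pad. Leave the blue drawer fully out, the flange in its square, the grey drawer shut and everything else on the bench where it is.

Things in the scene. Friction and masses are not known exactly. Their poses are not given: they have to be found in the camera images.
- flange: turned aluminium ring, 110 mm outer diameter, 30 mm high, with a plain through bore of 54 mm (an inserted closed fingertip can drag it), 0.6 kg; origin at the centre of its underside, on the bench at z = 0, z up. It starts in front of the blue drawer.
- bay: square marked on the bench with yellow tape, 180 mm outside, flat (flush with the bench, nothing to bump over); origin at its centre, x and y along its sides. The flange goes here.
- blue_cabinet: blue steel drawer unit fixed to the bench, 260 mm deep (x) by 200 mm wide (y) by 115 mm high; one drawer with a blue front, which starts shut or up to 15 mm out. Origin at the middle of the lower edge of its front face; the body extends to +x of its frame and the drawer slides out along its -x. A grey tray of parts, 50 mm high, stands on its top, no nearer than 145 mm to the front face.
- blue_drawer (a joint): how far the blue drawer is out, m: 0 shut, 0.16 at its stop. It takes about 3 N to slide and stays where it is left. The front is 182 mm wide, from 11 to 105 mm above the bench, so it would run into the flange.
- blue_handle (a point): middle of the blue drawer's bow handle: a level aluminium bar of 10 mm diameter, 120 mm long along the cabinet's y, 85 mm above the bench, its centreline 50 mm in front of the drawer front, leaving a gap of 45 mm behind it that is open above and below. It moves with the drawer; axes as the cabinet's.
- label (a point): centre of the white bar-code label, 50 mm (x) by 70 mm (y), facing up (its z) on top of a black gauge case fixed in the blue drawer; 75 mm above the bench, 55 mm behind the drawer's front face on its centreline. It moves with the drawer and is under the cabinet top while the drawer is shut; the top of the drawer front is at 105 mm. Axes as the cabinet's.
- grey_cabinet: second drawer unit fixed to the bench, same sizes, grey all over, same bow handle (85 mm high, bar 50 mm in front of the face); stands beside the blue one, either side. Origin as for the blue one. A clock on a wooden block, 105 mm high, stands on its top towards the back.
- grey_drawer (a joint): how far the grey drawer is out, m: 0 shut. Leave it shut.
- reader: hand-held bar-code reader, 0.22 kg, lying on the pad: grey handle 115 mm long (x from -77 to +37 mm), 40 mm wide (y), 34 mm high, and a yellow head 52 mm wide and up to 56 mm high at its +x end (to x = +75 mm). Origin at the centre of its underside, below the middle of its length, x towards the head, z up. Grip it across the handle at x = -10 mm.
- reader_window (a point): centre of the reader's red window on the lower front of the head, at (65, 0, 17) mm in the reader's frame. Its own x axis is the line of sight: forward and 45 degrees downward in the reader's frame; y is the reader's y. It reads a label whose middle lies 40 to 180 mm away along this axis and within 20 mm of it sideways, seen no more than 60 degrees from square on.
- pad: black rubber pad fixed on the bench, 200 mm (x) by 110 mm (y), 4 mm thick, the reader's resting place; origin at the centre of its underside. One of pad and yellow square lies to the left, the other to the right, either way round.
- jar: amber glass jar, 66 mm diameter, 100 mm high, loose, origin at the centre of its underside; bystander near the middle, towards the robot.
- vblock: steel V-block, 50 (x) by 80 (y) by 44 mm high, loose, origin at the centre of its underside; bystander in front of the grey drawer.
- sprayer: cream spray bottle, 80 mm diameter, 191 mm high, its head reaching 50 mm to its -x, loose, origin at the centre of its underside; bystander.
- tin: red tin, 80 mm diameter, 120 mm high, loose, origin at the centre of its underside; bystander.
- abrasive: dark red abrasive block, 90 (x) by 60 (y) by 20 mm, loose, origin at the centre of its underside; bystander.
- deburrer: deburring hand tool like a screwdriver, 150 mm long along its x, handle to -x, origin below the middle of its length, about 30 mm thick, loose; bystander.
Not all that is in view belongs to the job. Several things have the shape of the flange; the one meant has the colours described above.

How it is judged:
By the outcome, as a careful person would: the job done as asked, in the order asked, and still so for the second after the job is handed in, with the robot touching nothing.
It also fails if it takes over 72 s, if anything falls off the work surface, if the arm or the gripper's body presses on something with over 40 N, if the wrist force passes 120 N, or if a joint passes its speed limit or range.

## Working session

There is one attempt and no reset: what is moved stays moved. The work goes in short steps, Python scripts to look and compute and a shell command to move; the robot and the scene stay as the last step left them, time stands still between calls to the robot, and variables do not carry over. Pictures are saved under pics/ and viewed, at most 13 in all, crops included, and the job is handed in when it is done.

```bash
mkdir -p pics; ls
cat > h.py <<'E'
import numpy as np,cv2
from cell import get_obs,cams,ticket,finder
def snap(c,f=None):
    im=cams.read_camera(c)
    if f: cv2.imwrite('pics/'+f,im[:,:,::-1])
    return im
def ray(c,uv):
    k=cams.calibration(c);E=np.array(k['extrinsics']);R,t=E[:3,:3],E[:3,3]
    d=R.T@np.array([(uv[0]-k['cx'])/k['fx'],(uv[1]-k['cy'])/k['fy'],1]);return -R.T@t,d
def onz(c,uv,z):
    o,d=ray(c,uv);return (o+d*(z-o[2])/d[2])
def proj(c,p):
    k=cams.calibration(c);E=np.array(k['extrinsics']);q=E[:3,:3]@np.array(p)+E[:3,3]
    return np.array([k['fx']*q[0]/q[2]+k['cx'],k['fy']*q[1]/q[2]+k['cy']])
E
python3 - <<'E'
from h import *
a=snap('top','t1.png');b=snap('side','s1.png')
for c in('top','side'):
    print(c,ray(c,(280,210)))
Z=dict(flange=0,bay=0,blue_handle=.085,blue_cabinet=0,grey_cabinet=0,reader=.004,reader_window=.021,pad=0,jar=0,vblock=0,sprayer=0,tin=0,abrasive=0,deburrer=0)
for n,z in Z.items():
  for c in('top','side'):
    for r in finder.tip_of(n,c)[:4]:
        print(n,c,round(r['p'],2),np.round(r['xy']),np.round(onz(c,r['xy'],z)[:2],3))
o=get_obs();print(o['time_s'],o['tool_pos'],o['tool_rot'])
E
```

```text
pics
top (array([0.33852312, 0.02426214, 1.07495637]), array([ 0.19219524, -0.01420159, -0.9812786 ]))
side (array([ 0.46248676, -0.80509073,  0.91195676]), array([ 0.05561751,  0.68803153, -0.72373334]))
flange top 0.89 [350. 223.] [ 0.51  -0.178]
flange top 0.84 [284. 234.] [0.483 0.   ]
flange top 0.57 [217. 243.] [0.463 0.176]
flange side 0.9 [283. 272.] [ 0.521 -0.175]
flange side 0.83 [256. 184.] [0.46  0.187]
flange side 0.64 [269. 226.] [ 0.494 -0.001]
bay side 0.26 [270. 150.] [0.521 0.372]
blue_handle top 0.82 [354. 169.] [ 0.636 -0.178]
blue_handle side 0.74 [329. 250.] [ 0.641 -0.174]
blue_cabinet top 0.64 [142. 247.] [0.455 0.376]
blue_cabinet top 0.57 [344. 160.] [ 0.686 -0.17 ]
blue_cabinet side 0.93 [340. 264.] [ 0.683 -0.162]
grey_cabinet top 0.79 [225. 172.] [0.658 0.158]
grey_cabinet top 0.59 [351. 222.] [ 0.513 -0.18 ]
grey_cabinet side 0.71 [317. 184.] [0.668 0.174]
reader top 0.76 [138. 248.] [0.452 0.384]
reader side 0.69 [252. 148.] [0.455 0.379]
reader_window top 0.87 [144. 228.] [0.503 0.364]
reader_window side 0.82 [271. 146.] [0.524 0.368]
pad top 0.65 [143. 247.] [0.455 0.371]
pad side 0.97 [252. 149.] [0.457 0.382]
jar top 0.81 [265. 283.] [0.356 0.05 ]
jar side 0.83 [225. 217.] [0.36  0.048]
vblock top 0.7 [228. 188.] [0.611 0.149]
vblock side 0.79 [301. 188.] [0.611 0.157]
sprayer top 0.78 [443. 176.] [ 0.637 -0.439]
sprayer side 0.66 [344. 360.] [ 0.641 -0.431]
tin top 0.83 [116. 184.] [0.626 0.452]
tin top 0.27 [268. 284.] [0.354 0.043]
tin side 0.58 [297. 135.] [0.63  0.455]
abrasive top 0.86 [371. 305.] [ 0.296 -0.221]
abrasive top 0.53 [138. 245.] [0.461 0.385]
abrasive side 0.81 [199. 291.] [ 0.296 -0.214]
abrasive side 0.55 [342. 359.] [ 0.637 -0.43 ]
deburrer top 0.67 [194. 306.] [0.3   0.235]
deburrer side 0.53 [204. 179.] [0.288 0.231]
1.5 [0.24283251 0.60294074 0.22257333] [1.79998791e+02 2.82387698e-03 1.58066541e+02]
```

View pics/t1.png

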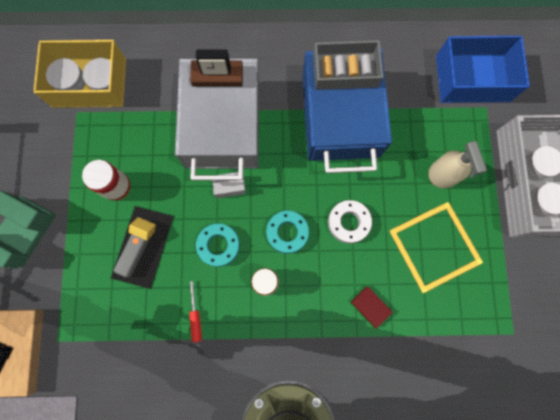

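View pics/s1.png

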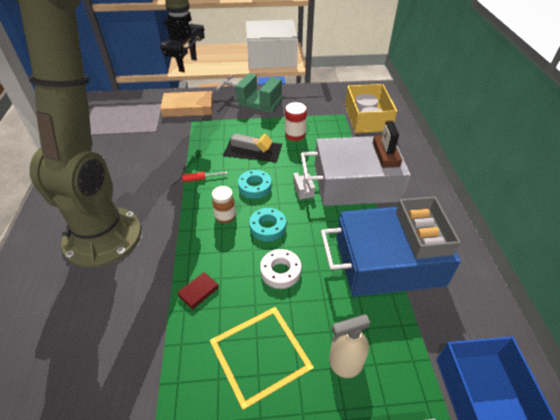

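Run:
```python
import cv2,numpy as np
a=cv2.imread('pics/t1.png');b=cv2.imread('pics/s1.png')
cv2.imwrite('pics/c1.png',np.vstack([cv2.resize(a[190:270,180:460],None,fx=2.8,fy=2.8,interpolation=2),cv2.resize(b[160:300,190:470],None,fx=2.5,fy=2.5,interpolation=2)[:, :][:, :] if 0 else cv2.resize(b[165:295,190:470],(784,364),interpolation=2)]))
```

```text
(no output)
```

View pics/c1.png

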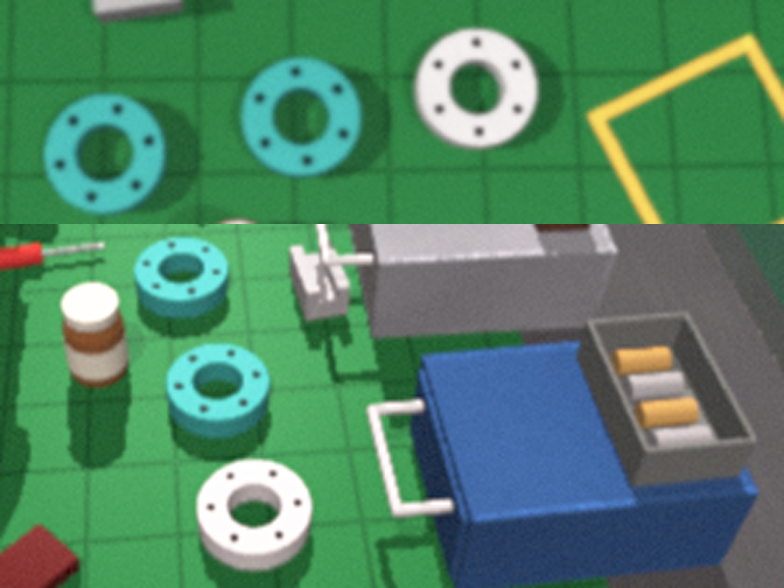

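The pictures show three rings: teal at top (217,245), teal at (287,231), and bare aluminium at (350,222). The aluminium one is the flange: it has the metal colour and stands in front of the blue drawer, and the crop confirms it. The bay is at about (436,248), the reader and pad at (140,247), and the blue handle at (350,168).

```bash
cat > m.py <<'E'
from h import *
a=cv2.imread('pics/t1.png');b=cv2.imread('pics/s1.png')
for c,im,roi in(('top',a,(380,195,490,300)),('side',b,(200,300,320,412))):
    h=cv2.cvtColor(im,cv2.COLOR_BGR2HSV);m=cv2.inRange(h,(18,90,120),(35,255,255))
    x0,y0,x1,y1=roi;M=np.zeros_like(m);M[y0:y1,x0:x1]=m[y0:y1,x0:x1]
    v,u=np.nonzero(M);P=np.array([onz(c,(i,j),0)[:2] for i,j in zip(u,v)],np.float32)
    print('bay',c,cv2.minAreaRect(P))
for c,im in(('top',a),('side',b)):
    snap(c)
    def best(n,near=None):
        R=finder.masks_of(n,c)
        if near is not None: R=sorted(R,key=lambda r:np.linalg.norm(np.array(r['xy'])-near))
        return R[0]
    r=best('flange',(350,222) if c=='top' else (282,268));m=r['mask']
    v,u=np.nonzero(m);P=np.array([onz(c,(i,j),.03)[:2] for i,j in zip(u,v)],np.float32)
    print('flange mask',c,cv2.minAreaRect(P))
    for n,z in(('reader',.03),('pad',.004)):
        v,u=np.nonzero(best(n)['mask']);P=np.array([onz(c,(i,j),z)[:2] for i,j in zip(u,v)],np.float32)
        print(n,c,cv2.minAreaRect(P))
    for n in('blue_handle','blue_cabinet','grey_cabinet'):
        rr=finder.masks_of(n,c);print(n,c,[(round(x['p'],2),np.round(x['xy']),x['mask'].sum()) for x in rr[:2]])
# handle bar ends, white-thresholded in top
for c,im,roi in(('top',a,(318,160,385,176)),('top',a,(186,170,250,184)),('side',b,(318,225,358,272))):
    x0,y0,x1,y1=roi;h=cv2.cvtColor(im,cv2.COLOR_BGR2HSV);m=cv2.inRange(h,(0,0,150),(180,70,255))[y0:y1,x0:x1]
    v,u=np.nonzero(m);P=np.array([onz(c,(i+x0,j+y0),.085)[:2] for i,j in zip(u,v)],np.float32)
    print('handle',c,cv2.minAreaRect(P),P.min(0),P.max(0))
E
python3 m.py
python3 - <<'E'
import cv2,numpy as np
a=cv2.imread('pics/t1.png')
cv2.imwrite('pics/c2.png',np.hstack([cv2.resize(a[195:295,100:185],None,fx=4.6,fy=4.6,interpolation=2),cv2.resize(a[90:190,300:388],None,fx=4.6,fy=4.6,interpolation=2)]))
E
```

```text
bay top ((0.44593119621276855, -0.4018080234527588), (0.18430286645889282, 0.18472670018672943), 24.814977645874023)Traceback (most recent call last):
  File "m.py", line 6, in <module>
    v,u=np.nonzero(M);P=np.array([onz(c,(i,j),0)[:2] for i,j in zip(u,v)],np.float32)
                                  ~~~^^^^^^^^^^^
  File "h.py", line 11, in onz
    o,d=ray(c,uv);return (o+d*(z-o[2])/d[2])
        ~~~^^^^^^
  File "h.py", line 8, in ray
    k=cams.calibration(c);E=np.array(k['extrinsics']);R,t=E[:3,:3],E[:3,3]
ValueError: time passes only in moves, steps and waits
```

View pics/c2.png

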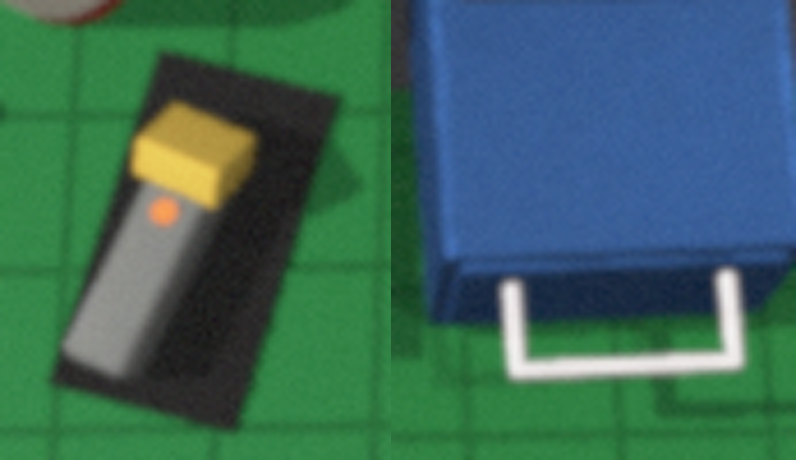

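The crop shows the reader lying on the left part of the pad with its head up-right, and the blue handle bar slightly tilted. I'll cache the calibration and rerun.

```bash
sed -i "s/cams.calibration(c)/cal(c)/; 2a import functools\n@functools.lru_cache(None)\ndef cal(c): return cams.calibration(c)" h.py; sed -i 's/^    print(.handle.,c.*/    print("handle",c,cv2.minAreaRect(P),P.min(0),P.max(0))/' m.py; python3 m.py; python3 -c "from h import *;print(get_obs()['time_s'])"
```

```text
bay top ((0.44593119621276855, -0.4018080234527588), (0.18430286645889282, 0.18472670018672943), 24.814977645874023)
bay side ((0.4475184977054596, -0.3976782560348511), (0.18320925533771515, 0.18381696939468384), 24.807844161987305)
flange mask top ((0.5106479525566101, -0.1715630739927292), (0.10773556679487228, 0.10828036069869995), 89.1705322265625)
reader top ((0.45251813530921936, 0.3899199068546295), (0.06645098328590393, 0.1502026468515396), 66.19567108154297)
pad top ((0.4565255045890808, 0.3751198947429657), (0.1178414523601532, 0.20056334137916565), 73.90196228027344)
blue_handle top [(0.76, array([350., 151.]), np.int64(1035))]
blue_cabinet top [(0.75, array([218., 114.]), np.int64(9366)), (0.74, array([345., 106.]), np.int64(9718))]
grey_cabinet top [(0.66, array([220., 116.]), np.int64(9480)), (0.34, array([135., 244.]), np.int64(1208))]
flange mask side ((0.5138400197029114, -0.17849847674369812), (0.12393113970756531, 0.10627415031194687), 85.0553207397461)
reader side ((0.45412081480026245, 0.3809352219104767), (0.08986301720142365, 0.14368820190429688), 85.398490905
[... 255 characters left out ...]
array([397., 248.]), np.int64(9854)), (0.48, array([318., 173.]), np.int64(251))]
grey_cabinet side [(0.74, array([361., 170.]), np.int64(6339)), (0.67, array([255., 150.]), np.int64(609))]
handle top ((0.6435919404029846, -0.16957539319992065), (0.1324261575937271, 0.03164209797978401), 89.23932647705078) [ 0.6281863  -0.23592228] [ 0.6602857  -0.10336758]
handle top ((0.6206257343292236, 0.1697981357574463), (0.13162243366241455, 0.03388705477118492), 89.23065948486328) [0.6028332  0.10418555] [0.63845134 0.23537593]
handle side ((0.6588176488876343, -0.1652834117412567), (0.05669130012392998, 0.13523982465267181), 2.1591432094573975) [ 0.6293392  -0.23290952] [ 0.6894807  -0.09798211]
2.2
```

```bash
python3 - <<'E'
from h import *
print('bore',onz('top',(350,221.4),.03)[:2])
for p in[(326.5,170.4),(375.9,168.3),(351.2,169.4)]: print('bar',onz('top',p,.085)[:2])
for p in[(165,55),(335,97),(55,382),(238,430)]: print('pad',onz('top',(100+p[0]/4.6,195+p[1]/4.6),.004)[:2])
# handle top edges (z~.038): rear left/right corners
for p in[(65,345),(130,375),(140,188),(208,212)]: print('rd',onz('top',(100+p[0]/4.6,195+p[1]/4.6),.036)[:2])
E
python3 -m creep '0.034 -0.038 0 2.75 0;0.034 -0.038 0 2.75 0;0.034 -0.038 0 2.75 0;0.034 -0.038 0 2.75 0;0.034 -0.038 0 2.75 0;0.034 -0.038 0 2.75 0;0.034 -0.038 0 2.75 0;0.034 -0.038 0 2.75 0'
python3 -m creep '0 -0.05 0 0 0;0 -0.05 0 0 0;0 -0.05 0 0 0;0 -0.05 0 0 0;0 -0.05 0 0 0;0 -0.05 0 0 0;0 -0.05 0 0 0;0 -0.05 0 0 0'
```

```text
bore [ 0.5103703  -0.17274263]
bar [ 0.63277296 -0.10926783]
bar [ 0.63661145 -0.23465831]
bar [ 0.63455918 -0.17190239]
pad [0.56201029 0.39492668]
pad [0.53573404 0.29519678]
pad [0.3746534  0.44731002]
pad [0.34649438 0.34321563]
rd [0.3935599  0.43042649]
rd [0.37674672 0.39395541]
rd [0.47978265 0.39394705]
rd [0.46578454 0.35548278]
time_s: 3.2
tool_pos: [0.5158, 0.2977, 0.2229]
tool_rot: [180.0, 0.0, -179.8]
force: [0.5, 0.3, -0.7]
grip_width: 0.015
grasp_force: 0.0
time_s: 4.2
tool_pos: [0.5147, -0.1026, 0.223]
tool_rot: [180.0, 0.1, -179.9]
force: [0.4, 0.6, -0.6]
grip_width: 0.0003
grasp_force: 0.0
```

```bash
python3 -m creep '-0.002 -0.035 0 0 0;-0.002 -0.035 0 0 0;0 0 -0.05 0 0;0 0 -0.05 0 0;0 0 -0.05 0 0;0 0 -0.02 0 0;0 0 0 0 0'
python3 - <<'E'
from h import *
im=snap('side','s2.png');t=snap('top')
cv2.imwrite('pics/c3.png',np.hstack([cv2.resize(im[160:320,200:420],(440,320),interpolation=2),cv2.resize(t[120:280,290:470],(360,320),interpolation=2)]))
E
```

```text
time_s: 5.08
tool_pos: [0.5094, -0.1707, 0.0511]
tool_rot: [180.0, -0.2, -179.9]
force: [0.6, 0.2, 0.9]
grip_width: 0.0
grasp_force: 0.0
```

View pics/c3.png

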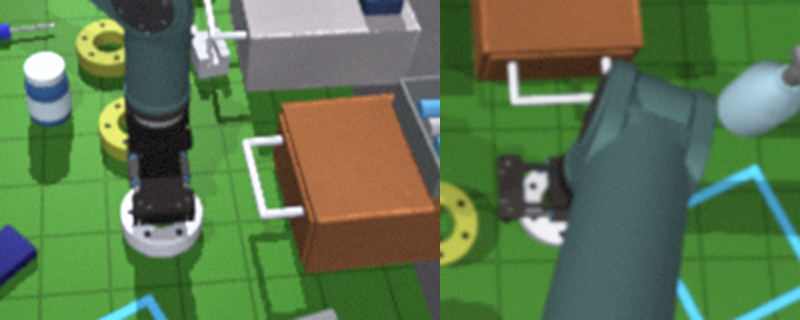

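The crop (red and blue swapped) shows the closed fingers centred above the aluminium ring's bore. Going down.

```bash
python3 -m creep '0 -0.002 -0.012 0 0;0 0 -0.008 0 0;0 0 -0.008 0 0;0 0 0 0 0'
python3 -m creep '0 0 -0.007 0 0;0 0 -0.005 0 0;0 0 0 0 0'
```

```text
time_s: 5.68
tool_pos: [0.5102, -0.1729, 0.0238]
tool_rot: [180.0, -0.1, -179.9]
force: [0.1, -0.4, 0.9]
grip_width: 0.0004
grasp_force: 0.0
time_s: 6.05
tool_pos: [0.5104, -0.1729, 0.0121]
tool_rot: [180.0, -0.1, -179.9]
force: [0.2, -0.1, 0.6]
grip_width: 0.0004
grasp_force: 0.0
```

```bash
python3 -m creep '-0.001 -0.005 -0.003 0 0;-0.002 -0.008 0 0 0;-0.004 -0.013 0 0 0;-0.006 -0.020 0 0 0;-0.006 -0.020 0 0 0;-0.006 -0.020 0 0 0;-0.006 -0.020 0 0 0;-0.006 -0.020 0 0 0'
python3 -m creep '-0.006 -0.02 0 0 0;-0.006 -0.02 0 0 0;-0.005 -0.02 0 0 0;-0.004 -0.015 0 0 0;-0.003 -0.012 0 0 0;-0.002 -0.008 0 0 0;-0.001 -0.004 0 0 0;0 0 0 0 0'
python3 - <<'E'
from h import *
for c in('side','top'):
    im=snap(c)
    for r in finder.tip_of('flange',c): print(c,round(r['p'],2),np.round(onz(c,r['xy'],0)[:2],3))
E
```

```text
time_s: 7.05
tool_pos: [0.4732, -0.2995, 0.0095]
tool_rot: [179.9, -0.0, -179.9]
force: [1.2, 3.7, -1.2]
grip_width: 0.0009
grasp_force: 1.6
time_s: 8.05
tool_pos: [0.4466, -0.3985, 0.0096]
tool_rot: [-180.0, -0.0, -179.9]
force: [-0.5, 1.6, -0.9]
grip_width: 0.0005
grasp_force: 0.5
side 0.68 [0.449 0.175]
side 0.64 [ 0.499 -0.01 ]
top 0.88 [0.461 0.181]
top 0.83 [ 0.435 -0.387]
top 0.63 [ 0.48  -0.008]
top 0.57 [ 0.69  -0.168]
```

```bash
python3 -m creep '-0.001 -0.004 0 0 0;-0.001 -0.005 0 0 0;0 -0.003 0 0 0;0 0 0 0 0;0 0.004 0 0 0;0 0.004 0 0 0;0 0 0.02 0 0;0 0 0.04 0 0'
python3 -m creep '0 0 0.06 0 0;0.02 0.04 0.04 0 0;0.03 0.04 0 0 0;0.03 0.04 0 0 0;0.03 0.04 0 0 0;0.04 0.03 0 1 0;0.03 0.02 0 1 0;0 0 0 0 0'
python3 - <<'E'
from h import *
for c in('side','top'):
    im=snap(c,c+'3.png')
    for r in finder.tip_of('flange',c): print(c,round(r['p'],2),np.round(onz(c,r['xy'],0)[:2],3))
a=cv2.imread('pics/top3.png');b=cv2.imread('pics/side3.png')
cv2.imwrite('pics/c4.png',np.hstack([cv2.resize(a[120:320,330:500],(340,400)),cv2.resize(b[200:400,190:400],(420,400))]))
E
```

```text
time_s: 9.25
tool_pos: [0.4437, -0.4018, 0.0699]
tool_rot: [180.0, -0.1, -180.0]
force: [0.1, -0.8, -0.1]
grip_width: 0.0004
grasp_force: 0.0
time_s: 10.25
tool_pos: [0.6274, -0.189, 0.1705]
tool_rot: [-180.0, 0.1, -177.6]
force: [0.0, -0.6, -1.0]
grip_width: 0.0006
grasp_force: 0.0
side 0.86 [ 0.45  -0.396]
side 0.74 [0.446 0.187]
side 0.68 [ 0.496 -0.001]
side 0.24 [ 0.642 -0.434]
top 0.9 [ 0.49  -0.006]
top 0.71 [ 0.441 -0.395]
top 0.59 [0.454 0.177]
```

View pics/c4.png

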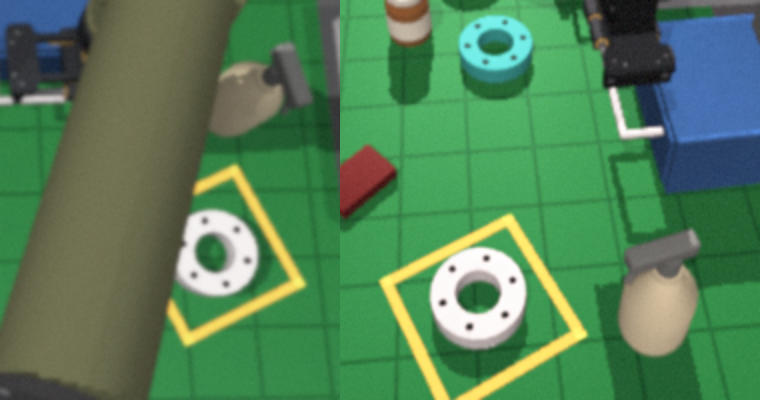

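The flange sits well inside the square in both views. Next, hook the handle.

```bash
python3 -m creep '0.020 0.010 0 0 0;0.015 0.006 0 0 0;0 0 -0.03 0 0;0 0 -0.03 0 0;0 0 0 0 0'
python3 -m creep '0 0 -0.01 0 0;0 0 -0.012 0 0;0 0 -0.012 0 0;0 0 -0.012 0 0;0 0 0 0 0'
```

```text
time_s: 11.08
tool_pos: [0.6577, -0.1761, 0.107]
tool_rot: [179.9, -0.3, -178.0]
force: [-1.0, -0.1, 0.9]
grip_width: 0.0005
grasp_force: 0.0
time_s: 11.7
tool_pos: [0.6588, -0.1757, 0.0619]
tool_rot: [180.0, -0.1, -177.9]
force: [-0.1, -0.0, -0.0]
grip_width: 0.0007
grasp_force: 0.0
```

```bash
python3 -m creep '-0.008 0 0 0 0;-0.01 0 0 0 0;-0.015 0 0 0 0;-0.02 -0.001 0 0 0;-0.02 -0.001 0 0 0;-0.02 -0.001 0 0 0;-0.02 -0.001 0 0 0;-0.02 -0.001 0 0 0'
python3 -m creep '-0.012 -0.001 0 0 0;-0.008 0 0 0 0;-0.005 0 0 0 0;-0.004 0 0 0 0;0 0 0 0 0'
```

```text
time_s: 12.7
tool_pos: [0.5274, -0.1798, 0.0643]
tool_rot: [179.9, 0.2, -177.9]
force: [5.1, 1.6, -2.9]
grip_width: 0.0006
grasp_force: 2.4
time_s: 13.32
tool_pos: [0.4983, -0.1822, 0.0639]
tool_rot: [-180.0, 0.1, -177.9]
force: [3.2, 2.3, 1.9]
grip_width: 0.0008
grasp_force: 1.7
```

```bash
python3 -m creep '-0.003 0 0 0 0;-0.003 0 0 0 0;-0.002 0 0 0 0;0 0 0 0 0'
python3 -m creep '-0.003 0 0 0 0;-0.002 0 0 0 0;0 0 0 0 0'
```

```text
time_s: 13.82
tool_pos: [0.498, -0.1822, 0.0646]
tool_rot: [-179.7, 0.9, -177.8]
force: [23.2, -0.3, -14.1]
grip_width: 0.0004
grasp_force: 11.7
time_s: 14.2
tool_pos: [0.498, -0.1823, 0.0651]
tool_rot: [-179.6, 1.5, -177.8]
force: [36.6, -1.2, -26.3]
grip_width: 0.0004
grasp_force: 18.3
```

```bash
python3 -m creep '0.006 0 0 0 0;0.008 0 0 0 0;0.008 0 0 0 0;0 0 0 0 0;0 0 0.02 0 0;0 0 0.04 0 0;0 0 0.05 0 0'
python3 -m creep '-0.01 0.05 0.04 0 0.087;-0.02 0.06 0 0 0.087;-0.01 0.06 0 0 0.087;-0.005 0.06 0 0 0.087;-0.005 0.06 0 0 0.087;0 0.06 0 0 0.087;0 0.06 0 0 0.087;0 0 0 0 0.087'
python3 - <<'E'
from h import *
for c in('side','top'):
    im=snap(c,c+'4.png')
    for n,z in(('label',.075),('blue_handle',.085),('reader',.004),('reader_window',.021),('pad',0)):
        for r in finder.tip_of(n,c)[:2]: print(n,c,round(r['p'],2),np.round(r['xy']),np.round(onz(c,r['xy'],z)[:2],3))
a=cv2.imread('pics/top4.png');b=cv2.imread('pics/side4.png')
cv2.imwrite('pics/c5.png',np.hstack([cv2.resize(a[90:310,290:500],(380,400)),cv2.resize(b[200:400,230:440],(420,400))]))
E
```

```text
time_s: 15.08
tool_pos: [0.5048, -0.1823, 0.1734]
tool_rot: [180.0, -0.2, -178.0]
force: [0.8, 0.2, 0.3]
grip_width: 0.0002
grasp_force: 0.0
time_s: 16.08
tool_pos: [0.4554, 0.23, 0.2114]
tool_rot: [180.0, -0.1, -177.5]
force: [-0.1, -0.5, -0.7]
grip_width: 0.0724
grasp_force: 0.0
label side 0.57 [309. 253.] [ 0.591 -0.172]
label side 0.46 [320. 184.] [0.66  0.093]
blue_handle side 0.83 [269. 258.] [ 0.484 -0.187]
blue_handle side 0.61 [199. 290.] [ 0.31  -0.268]
reader side 0.81 [251. 147.] [0.452 0.386]
reader_window side 0.73 [269. 148.] [0.516 0.357]
reader_window side 0.5 [260. 352.] [ 0.449 -0.403]
label top 0.74 [353. 186.] [ 0.594 -0.175]
blue_handle top 0.97 [358. 227.] [ 0.487 -0.182]
blue_handle top 0.53 [228. 190.] [0.586 0.14 ]
reader_window top 0.71 [266. 281.] [0.36  0.047]
```

View pics/c5.png

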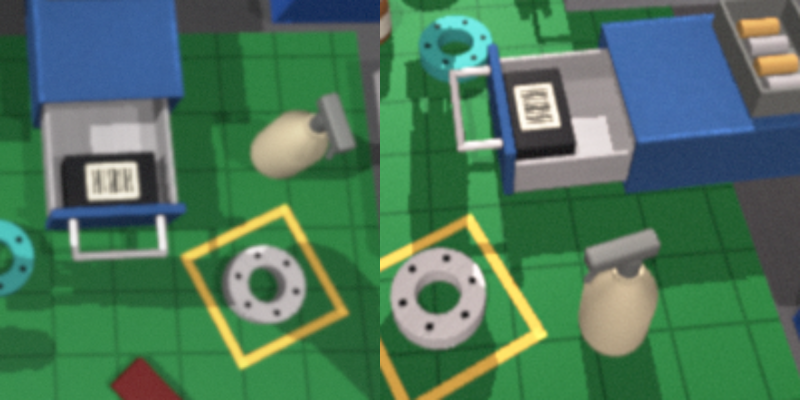

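The label and case are visible in the drawer, which is out to its stop (top label at about (353,186)). Now the reader.

```bash
python3 -m creep '-0.003 0.045 0 -8 0.087;-0.004 0.045 0 -9 0.087;-0.003 0.045 -0.02 -8.7 0.087;0 0.023 -0.03 0 0.087;0 0 -0.04 0 0.087;0 0 -0.03 0 0.087;0 0 0 0 0.087'
python3 - <<'E'
from h import *
for c in('top','side'):
    im=snap(c,c+'5.png')
o=get_obs();print(proj('top',o['tool_pos']),proj('side',o['tool_pos']))
a=cv2.imread('pics/top5.png');b=cv2.imread('pics/side5.png')
cv2.imwrite('pics/c6.png',np.hstack([cv2.resize(a[190:300,90:200],(400,400),interpolation=2),cv2.resize(b[90:190,200:300],(400,400),interpolation=2)]))
E
```

```text
time_s: 17.55
tool_pos: [0.4458, 0.382, 0.0895]
tool_rot: [-179.7, -0.1, 156.4]
force: [-0.7, 1.0, -0.0]
grip_width: 0.0871
grasp_force: 0.0
[125.68902418 245.85246753] [248.45922059 127.39010425]
```

View pics/c6.png

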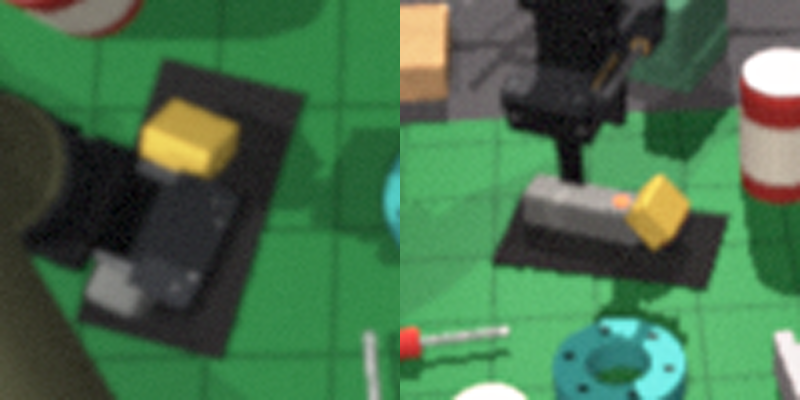

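The crops show the fingers straddling the handle, aligned with it and clear of the head. Go down and grip.

```bash
python3 -m creep '-0.001 0.004 -0.02 0 0.087;0 0 -0.02 0 0.087;0 0 -0.02 0 0.087;0 0 0 0 0.087'
python3 -m creep '0 0 -0.010 0 0.087;0 0 -0.006 0 0.087;0 0 0 0 0.03;0 0 0 0 0.03;0 0 0 0 0.03;0 0 0 0 0.03;0 0 0 0 0.03;0 0 0 0 0.03' 25
```

```text
time_s: 18.15
tool_pos: [0.4453, 0.3869, 0.0306]
tool_rot: [-179.9, -0.1, 156.4]
force: [-0.8, 0.6, 0.1]
grip_width: 0.0869
grasp_force: 0.0
time_s: 19.15
tool_pos: [0.4466, 0.3879, 0.0163]
tool_rot: [179.9, 0.0, 156.4]
force: [1.0, 0.5, -0.3]
grip_width: 0.0397
grasp_force: 25.0
```

```bash
python3 -m creep '0 0 0 0 0.06;0 0 0 0 0.06;0 0 -0.006 0 0.06;0 0 -0.001 0 0.06;0 0 0 0 0.03;0 0 0 0 0.03;0 0 0 0 0.03;0 0 0 0 0.03' 30
python3 -m creep '0 0 0.01 0 0.03;0 0 0.025 0 0.03;0 0 0.03 0 0.03;0 0 0.04 0 0.03;0 0 0 0 0.03;0 0 0 0 0.03'
python3 - <<'E'
from h import *
for c in('top','side'):
    im=snap(c,c+'6.png')
    for n in('reader_window','reader'):
        for r in finder.tip_of(n,c)[:2]: print(n,c,round(r['p'],2),np.round(r['xy'],1))
o=get_obs();p=np.array(o['tool_pos']);R=np.array([np.cos(np.radians(-23.4)),np.sin(np.radians(-23.4)),0])
z0=p[2]-.0055
w=p+R*.075;w[2]=z0+.017;q=p+R*.01;q[2]=z0
print('pred',w,[(proj(c,w).round(1),proj(c,q).round(1)) for c in('top','side')])
E
```

```text
time_s: 20.15
tool_pos: [0.4465, 0.3876, 0.0093]
tool_rot: [180.0, 0.0, 156.4]
force: [0.5, -0.2, -0.1]
grip_width: 0.0397
grasp_force: 30.0
time_s: 20.9
tool_pos: [0.4458, 0.3869, 0.1134]
tool_rot: [-179.9, -0.0, 156.4]
force: [-0.2, -0.6, -3.2]
grip_width: 0.04
grasp_force: 30.0
reader_window top 0.61 [136.1 217.5]
reader_window top 0.39 [369.5 304.6]
reader top 0.61 [126.4 247.6]
reader top 0.44 [193.3 308.2]
reader_window side 0.84 [270.6 125.7]
reader_window side 0.34 [304.  188.6]
reader side 0.66 [249.3 125.3]
reader side 0.47 [269.8 124.6]
pred [0.51473798 0.35722681 0.12453232] [(array([133.7, 216.1]), array([124. , 242.2])), (array([267.6, 123.3]), array([250.3, 123.9]))]
```

```bash
python3 -m creep '0 -0.03 0.04 3 0.03;0 -0.04 0.03 4 0.03;0 -0.05 0 4 0.03;0 -0.05 0 4 0.03;0 -0.05 0 4 0.03;0 -0.05 0 4.6 0.03;0 -0.05 0 0 0.03;0 -0.05 0 0 0.03'
python3 -m creep '0 -0.05 0 0 0.03;0 -0.05 0 0 0.03;0 -0.05 0 0 0.03;0 -0.033 -0.01 0 0.03;0 -0.01 -0.02 0 0.03;0 0 -0.02 0 0.03;0 0 0 0 0.03;0 0 0 0 0.03'
python3 - <<'E'
from h import *
for c in('top','side'):
    im=snap(c,c+'7.png')
    for n in('reader_window','label'):
        for r in finder.tip_of(n,c)[:2]: print(n,c,round(r['p'],2),np.round(r['xy'],1))
o=get_obs();p=np.array(o['tool_pos']);w=p+[.075,0,.0115];l=[.591,-.176,.075]
print(p,'w',w,[(proj(c,w).round(1),proj(c,l).round(1)) for c in('top','side')])
a=cv2.imread('pics/top7.png');b=cv2.imread('pics/side7.png')
cv2.imwrite('pics/c7.png',np.hstack([cv2.resize(a[150:260,300:410],(400,400),interpolation=2),cv2.resize(b[190:300,230:340],(400,400),interpolation=2)]))
E
```

```text
time_s: 22.2
tool_pos: [0.4461, 0.0158, 0.184]
tool_rot: [180.0, 0.0, 180.0]
force: [0.8, -0.5, -2.4]
grip_width: 0.0398
grasp_force: 30.0
time_s: 23.2
tool_pos: [0.4468, -0.1755, 0.1348]
tool_rot: [-180.0, 0.0, 180.0]
force: [0.3, -0.0, -2.2]
grip_width: 0.0399
grasp_force: 30.0
reader_window top 0.78 [362.2 207.4]
label top 0.97 [354.4 187.1]
label top 0.72 [442.5 174.3]
reader_window side 0.88 [287.8 237.5]
label side 0.81 [306.4 251.6]
label side 0.56 [257.6 244.8]
[ 0.4467785  -0.17548626  0.13470126] w [ 0.5217785  -0.17548626  0.14620126] [(array([359.9, 208.3]), array([352.9, 187.1])), (array([283.5, 238.6]), array([309.6, 254.3]))]
```

View pics/c7.png

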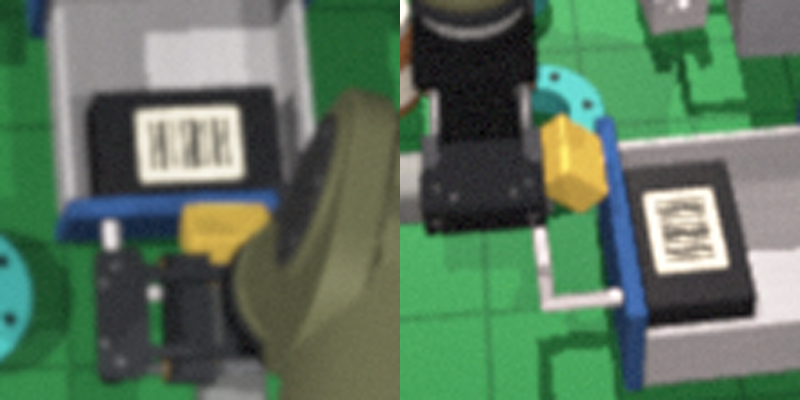

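Run:
```python
from h import *
def tri(a,b):
    (o1,d1),(o2,d2)=ray('top',a),ray('side',b);d1/=np.linalg.norm(d1);d2/=np.linalg.norm(d2)
    s=np.linalg.lstsq(np.c_[d1,-d2],o2-o1,rcond=None)[0];p,q=o1+s[0]*d1,o2+s[1]*d2
    return ((p+q)/2).round(4),round(np.linalg.norm(p-q),4)
print('win',tri((362.2,207.4),(287.8,237.5)))
print('label',onz('top',(352.25,189.9),.075)[:2],onz('side',(308.1,253.2),.075)[:2],onz('side',(306.4,251.6),.075)[:2],onz('top',(354.4,187.1),.075)[:2])
# white label & yellow head blobs
for c,roi in(('top',(320,165,380,230)),('side',(255,200,335,300))):
    im=cv2.imread(f'pics/{c}7.png');x0,y0,x1,y1=roi;h=cv2.cvtColor(im,cv2.COLOR_BGR2HSV)[y0:y1,x0:x1]
    v,u=np.nonzero(cv2.inRange(h,(18,110,80),(35,255,255)));print(c,'head',u.min()+x0,u.max()+x0,v.min()+y0,v.max()+y0)
H=np.array([[x,y,z] for x in(.04,.075) for y in(-.026,.026) for z in(.01,.056)])+[.4568,-.1755,.1293]
for c in('top','side'): P=np.array([proj(c,p) for p in H]);print(c,P.min(0).round(1),P.max(0).round(1))
```

```text
win (array([ 0.5275, -0.1792,  0.1524]), np.float64(0.0096))
label [ 0.58364336 -0.1738907 ] [ 0.58742375 -0.17204877] [ 0.5836459 -0.1664143] [ 0.59086439 -0.17970767]
top head 349 374 207 222
side head 269 286 222 247
top [348.1 200.4] [375.8 219.6]
side [272.4 220. ] [288.7 249.2]
```

Estimated window is about (0.518,-0.176,0.146) and label about (0.588,-0.174,0.075): 70 mm ahead and 71 mm down, so the label is on the axis at 100 mm. Hold for 2 s.

```bash
python3 -m creep '0 0 0 0 0.03;0 0 0 0 0.03;0 0 0 0 0.03;0 0 0 0 0.03;0 0 0 0 0.03;0 0 0 0 0.03;0 0 0 0 0.03;0 0 0 0 0.03'
python3 -m creep '0 0 0 0 0.03;0 0 0 0 0.03;0 0 0 0 0.03;0 0 0 0 0.03;0 0 0 0 0.03;0 0 0 0 0.03;0 0 0 0 0.03;0 0 0 0 0.03'
```

```text
time_s: 24.5
tool_pos: [0.4464, -0.1755, 0.1342]
tool_rot: [180.0, 0.0, 180.0]
force: [0.2, 0.3, -2.5]
grip_width: 0.0397
grasp_force: 30.0
time_s: 25.5
tool_pos: [0.4464, -0.1755, 0.1342]
tool_rot: [180.0, 0.0, 180.0]
force: [0.3, -0.3, -2.3]
grip_width: 0.0396
grasp_force: 30.0
```

```bash
python3 -m creep '0 0 0.03 0 0.03;0 0.03 0.03 0 0.03;0 0.05 0 0 0.03;0 0.05 0 0 0.03;0 0.05 0 0 0.03;0 0.05 0 0 0.03;0 0.05 0 0 0.03;0 0.05 0 0 0.03'
python3 -m creep '0 0.05 0 -5 0.03;0 0.05 0 -5 0.03;0 0.05 0 -5 0.03;0 0.045 0 0 0.03;0 0.02 -0.03 0 0.03;0 0 -0.04 0 0.03;0 0 -0.04 0 0.03;0 0 0 0 0.03'
python3 - <<'E'
from h import *
for c in('top','side'):
    im=snap(c,c+'8.png')
print(get_obs()['tool_pos'])
a=cv2.imread('pics/top8.png');b=cv2.imread('pics/side8.png')
cv2.imwrite('pics/c8.png',np.hstack([cv2.resize(a[190:300,90:200],(400,400),interpolation=2),cv2.resize(b[90:190,200:300],(400,400),interpolation=2)]))
E
```

```text
time_s: 26.5
tool_pos: [0.4463, 0.1561, 0.1943]
tool_rot: [180.0, 0.0, 180.0]
force: [1.5, -0.4, -2.4]
grip_width: 0.04
grasp_force: 30.0
time_s: 27.5
tool_pos: [0.444, 0.3674, 0.0805]
tool_rot: [-179.6, -0.3, 165.0]
force: [-0.1, -1.1, -1.8]
grip_width: 0.0394
grasp_force: 30.0
[0.44687859 0.36982284 0.08504782]
```

View pics/c8.png

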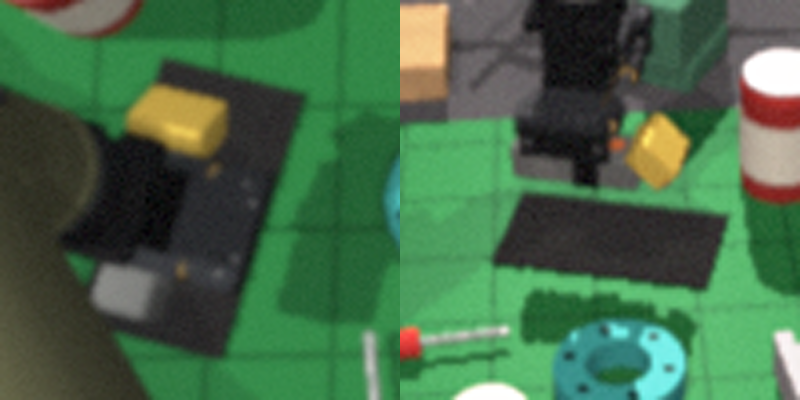

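The crops show the reader level over the pad and parallel to it. Lower it.

```bash
python3 -m creep '0 0 -0.025 0 0.03;0 0 -0.025 0 0.03;0 0 -0.015 0 0.03;0 0 -0.006 0 0.03;0 0 0 0 0.03;0 0 0 0 0.03'
python3 -m creep '0 0 -0.003 0 0.03;0 0 -0.002 0 0.03;0 0 0 0 0.03'
```

```text
time_s: 28.35
tool_pos: [0.4471, 0.3701, 0.0142]
tool_rot: [179.9, 0.1, 165.0]
force: [-0.0, 0.4, -1.4]
grip_width: 0.0397
grasp_force: 30.0
time_s: 28.72
tool_pos: [0.4467, 0.3697, 0.0093]
tool_rot: [180.0, 0.0, 165.0]
force: [-2.0, -2.0, 4.5]
grip_width: 0.0398
grasp_force: 30.0
```

Contact (4.5 N). Release, rise and check.

```bash
python3 -m creep '0 0 0 0 0.06;0 0 0 0 0.06;0 0 0 0 0.08;0 0 0 0 0.08;0 0 0.02 0 0.08;0 0 0.04 0 0.08;0 0 0.05 0 0.08;0 0 0.05 0 0.08'
python3 -m creep '-0.02 0.05 0.03 0 0.08;-0.03 0.05 0 0 0.08;-0.03 0.05 0 0 0.08;-0.03 0.05 0 0 0.08;-0.03 0.03 0 0 0.08;-0.03 0.03 0 0 0.08;0 0 0 0 0.08'
python3 - <<'E'
from h import *
a=snap('top','t9.png');b=snap('side','s9.png')
for n,z in dict(flange=0,blue_handle=.085,grey_cabinet=0,reader=.004,jar=0,vblock=0,sprayer=0,tin=0,abrasive=0,deburrer=0).items():
    for r in finder.tip_of(n,'top')[:3]: print(n,round(r['p'],2),np.round(onz('top',r['xy'],z)[:2],3))
E
```

```text
time_s: 29.72
tool_pos: [0.4462, 0.3693, 0.1695]
tool_rot: [-180.0, -0.0, 165.0]
force: [1.3, -0.5, 0.2]
grip_width: 0.0802
grasp_force: 0.0
time_s: 30.6
tool_pos: [0.2708, 0.6324, 0.1975]
tool_rot: [180.0, -0.2, 165.4]
force: [-0.0, 0.6, -0.4]
grip_width: 0.0802
grasp_force: 0.0
flange 0.93 [0.458 0.179]
flange 0.82 [ 0.445 -0.399]
flange 0.57 [ 0.479 -0.006]
blue_handle 0.94 [ 0.483 -0.182]
grey_cabinet 0.9 [0.654 0.163]
reader 0.97 [0.443 0.359]
reader 0.51 [0.295 0.233]
jar 0.85 [0.355 0.048]
vblock 0.97 [0.61  0.149]
vblock 0.39 [ 0.447 -0.405]
sprayer 0.87 [ 0.64  -0.446]
sprayer 0.71 [ 0.494 -0.197]
tin 0.88 [0.622 0.453]
abrasive 0.95 [ 0.29  -0.223]
deburrer 0.65 [0.297 0.233]
deburrer 0.64 [ 0.642 -0.439]
deburrer 0.23 [ 0.442 -0.401]
```

View pics/t9.png

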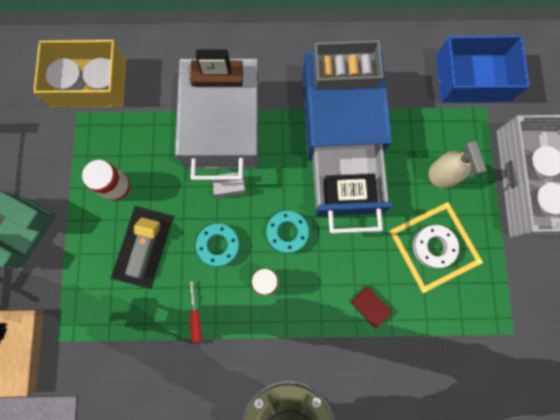

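Everything is in place. The reader lies centred on the pad at (143,245), the flange is inside the square at (436,246), the blue drawer is out, and the bystanders and the grey drawer have not moved.

```bash
python3 -c "
from cell import ticket
print(ticket.sign_off())"
```

```text
the job is handed in; nothing more can be done
None
```

The job is handed in at about 31 s: flange slid into the yellow square, blue drawer pulled to its stop, reader held about 2 s at an estimated 100 mm from the label and laid back on its pad, and nothing else visibly moved in the final picture; the sign-off returned no verdict.

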